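# Level the lacquer on a stool seat on the hand-turned finishing turntable

### The arm

A 6-joint arm with a two-finger parallel gripper is mounted at the origin on the work surface. World frame = base frame: x ahead of the robot, y to its left, z up, the work surface at z = 0. Lengths are in m, angles in rad, forces in N, time in s.
With the tool pointing down it reaches from about 0.3 to 0.775 m from the base axis. Payload 14.6 kg.
Tool frame: the origin (TCP) lies midway between the tips of the shut fingers; the grasp point (between the pads) lies 19 mm behind it (ctrl.pinch_z is the z of the grasp point in the tool frame, in m); z points along the fingers, y is the line along which they close (so a half turn about z gives the same grasp; the last joint's range is limited). The gripper opens to 94 mm and grips with 3 to 60 N. Pads are 16 mm wide; open, the fingers measure 119 mm over their backs; the gripper's body (75 mm by 177 mm) begins 78 mm behind the grasp point.
Start: joints at [1.064, 0.3, 1.521, -0, 1.321, -0.067], TCP at [0.234, 0.498, 0.205] pointing down, gripper open.
Joint ranges: [-3.03, 3.03], [-0.79, 2.21], [0.23, 2.52], [-1.04, 4.18], [0, 3.07], [-2.55, 2.55]. Speed limits (rad/s): [2.22, 2.22, 2.57, 3.14, 3.14, 3.14].

### API

Orientations are given as [roll, pitch, yaw] about the fixed x, y, z axes, in that order (R = Rz(yaw) Ry(pitch) Rx(roll)).
In Python, from station import ctrl, camera, ticket gives the robot as it stands. The module is installed in compiled form; this text tells all that it offers.
- The arm moves only by the shell command python3 -m inch 'ROWS' [FORCE]. ROWS is text: rows parted by semicolons, each of 7 numbers parted by spaces: the opening, from -1 (shut) to 1 (fully open), then the shift along the tool's x, y, z in units of 0.03 m (1.0 is 0.03 m), then the turn, a rotation vector about the tool's x, y, z in units of 10 degrees (1.0 is 10 degrees). In form: grip dx dy dz rx ry rz; .... A call has 1 to 10 rows; each row shifts and turns the commanded pose from where the row before left it, along the tool's axes as they then stand; what a row does not reach is not made up. A row lasts 1/8 s, in which the tool goes at most 62.5 mm and 10.7 degrees, less where a joint would pass 70% of its speed; a pose out of reach is approached as far as the arm can. A call with a number of a shift or a turn outside -1 to 1 is refused whole. A call with a gripper value outside its range is refused whole. The fingers move at their own pace and stop on an object; FORCE is the grip in N (left out, the last holds). Time passes only in rows, so rows that do not move let the fingers close. It gives the time, the measured TCP pose, the force, the opening and the grip force at its end, in the units of the state.
- ctrl.get_obs(): the state, without advancing time (a new reading comes with each control period).
- camera(name): name is "scene" or "top"; returns a dict with "img" (420x560x3 uint8, blue, green, red), "range_z" (420x560 float32, m along the optical axis (not along the pixel's ray), 0 where there is no reading), "intrinsics" (3x3 intrinsics, pixels), "view" (4x4, takes a point from world to camera coordinates). Camera axes: x right, y down, z forward; pixel columns grow to the right and rows downward; lengths in m; the calibration is good to about 2 mm. A picture is of the moment at which its call begins.
- ticket.hand_in(): hands the job in; it is judged then, once.
The state is a dict: "time_s": time; "qpos": joint angles; "joint_vel": joint speeds; "tau": joint torques, N m; "ee_pos": TCP position; "eef_rot": TCP orientation; "force": force on the tool from outside, world axes, zero at the start; "moment": the same for the moment, N m; "grip_width": finger opening in m; "grip_force": force on a finger pad.
Only numpy, scipy, OpenCV 4.12 (cv2) and the standard library are available. Lean on these libraries where they do the work, as an engineer would, in place of code of your own. Each camera call takes 0.05 s, during which the arm holds its last target. There are 200 camera calls.

### The job

A freshly lacquered stool seat rests loose on the points of the finishing turntable. Push the turntable round by its arms, either way, to about 10 turns a minute and keep it turning between 8 and 12 turns a minute for eight seconds without a break so that the coat levels evenly, then bring it to rest with the tongue on its one marked arm pointing into the V of the index post, and let go. Never touch the wet seat or let it shift on its points, never let the table go faster than 15 turns a minute, and leave the other things on the bench where they are.

Things in the scene. Friction and masses are not known exactly. Their poses are not given: they have to be found in the camera images.
- base: Fixed grey cast foot (280 mm in diameter) and column of the finishing turntable. Origin: on the bench, exactly on the vertical axis of rotation. Its +x axis points to the steel index post, 358 to 370 mm out, 125 mm high, with a horizontal V plate at arm height open towards the axis. The post stands at the turntable's robot side, to the robot's right: base yaw 3.54 to 4.34 rad.
- spider: The rotating four-armed spider. Origin: same point as the base's (on the axis, at bench height); it turns about its z (up) without stops; its +x axis lies along arm 0, the only one with a tongue. Arm k points along its yaw + k x pi/2. Moment of inertia with the seat about 0.08 kg m2 (hidden: 25 percent less to 30 more). It is aligned when its yaw equals the base's yaw.
- hub (a point): Top of the hub, on the axis, 132 mm above the bench, under the seat. Four equal arms of aluminium tube, 30 mm wide, 40 mm high, tops 130 mm and undersides 90 mm above the bench, ends 286 mm from the axis, free to push, straddle or grip from 160 mm out. Bearing: viscous drag about 0.004 N m s/rad, dry friction about 0.004 N m; alone at 10 rpm it loses about 0.10 rad/s each second.
- notch (a point): Point just in front of the middle of the V's mouth (about 65 mm wide), 320 mm from the axis along the base's +x axis, 110 mm above the bench. The tip of the tongue must stand here: a flat steel strip, 24 mm wide, 6 mm thick, top 136 mm above the bench, bolted on the end of arm 0 from 262 to 320 mm from the axis.
- seat: Round wooden stool seat, 280 mm in diameter, 35 mm thick, about 1.5 kg, lying loose on four rubber cones (110 mm from the axis, 40 mm wide at the foot, one on each arm), its underside 175 mm and top 210 mm above the bench, centred on the axis within 6 mm. Wet: not to be touched. Origin: centre of its underside; z up.
- glue: Bystander: glue bottle, 66 mm in diameter, 190 mm tall; origin at the centre of its underside.
- tape: Bystander: roll of masking tape lying flat, 104 mm in diameter, 48 mm high; origin at the centre of its underside.
- sander: Bystander: cork sanding block, 120 x 70 x 45 mm; origin at the centre of its underside.
- drill: Bystander: cordless drill standing on its battery (120 x 75 mm), 212 mm tall, 235 mm long; origin at the centre of the battery's underside.

How it is judged:
On the way:
1. the turntable has turned between 8 and 12 turns a minute (0.82 to 1.28 rad/s), either way, for 8 s without a break (angular speed of spider between 0.82 and 1.28 rad/s), for 8 s.
At the end, for the whole second after the job is handed in: the tongue points at the middle of the V within 34 mm sideways (0.1 rad), the turntable at rest (under 0.04 rad/s), the seat still lying flat on its points within 20 mm of the axis, the robot clear (x of notch in the frame of spider above 0.2 m and y of notch in the frame of spider between -0.034 and 0.034 m and angular speed of spider below 0.04 rad/s and horizontal distance between seat and base below 0.02 m and height (world z) of seat above 0.17 m and angle between seat's own z axis and vertical below 0.05 rad); the robot touches nothing.
It fails at once if the wet seat is touched (contact force between any of the fingers, the arm and seat above 0.3 N).
It fails at once if the seat slides more than 20 mm off the axis or tips (horizontal distance between seat and base above 0.02 m or angle between seat's own z axis and vertical above 0.08 rad).
It fails at once if the turntable goes faster than 15 turns a minute (1.6 rad/s) (angular speed of spider above 1.62 rad/s).
It fails at once if a bystander is moved by more than 30 mm (distance of any of glue, tape, sander, drill from where it was at the start of the episode above 0.03 m).
It also fails if it takes over 67 s, if anything falls off the work surface, if the arm or the gripper's body presses on something with over 40 N, if the wrist force passes 120 N, or if a joint passes its speed limit or range.

## Working session

There is one attempt and no reset: what is moved stays moved. The work goes in short steps, Python scripts to look and compute and a shell command to move; the robot and the scene stay as the last step left them, time stands still between calls to the robot, and variables do not carry over. Pictures are saved under pics/ and viewed, at most 10 in all, crops included, and the job is handed in when it is done.

```bash
mkdir -p pics; cat > h.py <<'E'
import numpy as np,cv2
from station import ctrl,camera,ticket
def pts(c):
    z=c["range_z"];K=c["intrinsics"];v,u=np.mgrid[:420,:560]
    P=np.stack([(u-K[0,2])/K[0,0]*z,(v-K[1,2])/K[1,1]*z,z,np.ones_like(z)],-1)
    W=P@np.linalg.inv(c["view"]).T
    W[z==0]=np.nan
    return W[...,:3]
def proj(c,p):
    q=c["view"]@np.r_[p,1];q=c["intrinsics"]@q[:3];return q[:2]/q[2]
E
python3 - <<'E'
from h import *
for n in("scene","top"):
    c=camera(n);cv2.imwrite(f"pics/{n}0.png",c["img"]);np.savez(f"{n}0.npz",**c)
o=ctrl.get_obs();print(o,ctrl.pinch_z)
E
```

```text
{'time_s': 0.1, 'qpos': array([ 1.06440828e+00,  3.00418823e-01,  1.52151016e+00,  4.06416557e-06,
        1.32075294e+00, -6.66092131e-02]), 'joint_vel': array([-0.00069717, -0.00291723, -0.00135364,  0.00124614,  0.00037735,
       -0.00137106]), 'tau': array([ 3.91953508e-04, -5.32646728e+01, -3.53281224e+01,  7.08750193e-02,
        2.35506683e-02, -4.62723790e-05]), 'ee_pos': array([0.23404299, 0.49744602, 0.20494502]), 'eef_rot': array([-3.14050606e+00, -7.64298076e-05,  2.70181277e+00]), 'force': array([ 0.66972025, -1.14193582, -0.86627981]), 'moment': array([-0.01324422, -0.0354667 , -0.00440167]), 'grip_force': 0.0, 'grip_width': 0.09372874140399692} -0.0188
```

View pics/scene0.png

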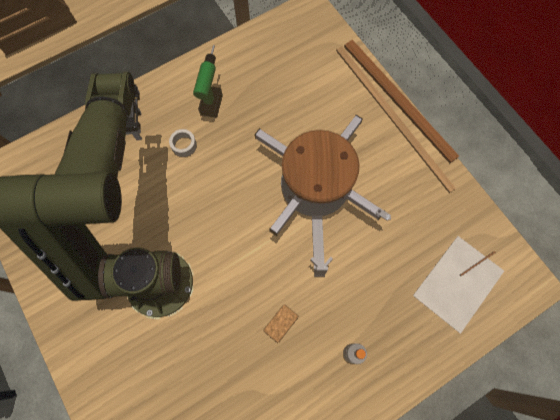

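View pics/top0.png

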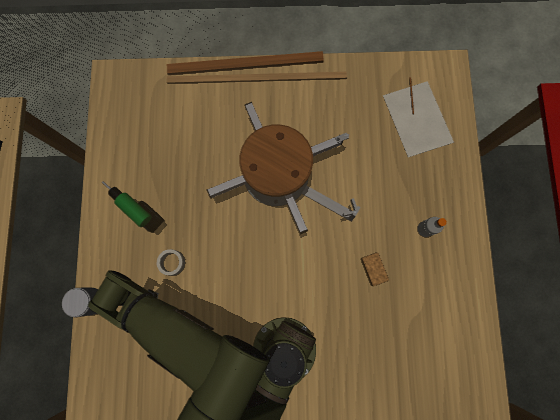

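The scene picture shows the seat at about (320,165), the tongued arm at (385,215) and the post at (320,265). In the top picture the tongued arm is at (340,140) and the post V at (350,208). Next I'll measure the poses.

```bash
cat >> h.py <<'E'
from scipy.optimize import least_squares
def arms(c,ax,r0=.165,r1=.28):
    """spider yaw mod pi/2 from arm-top points, and tongue yaw"""
    W=pts(c).reshape(-1,3);d=W[:,:2]-ax;r=np.hypot(*d.T)
    m=(abs(W[:,2]-.13)<.006)&(r>r0)&(r<r1);return W[m]
E
python3 - <<'E'
from h import *
for n in("scene","top"):
    c=np.load(f"{n}0.npz");W=pts(c).reshape(-1,3)
    print(n,[proj(c,p).round() for p in([0,0,0],[.6,0,0])])
    m=(abs(W[:,2]-.21)<.006)&(W[:,0]>.3)
    S=W[m];S=S[np.hypot(*(S[:,:2]-np.median(S[:,:2],0)).T)<.16]
    (x,y),r=cv2.minEnclosingCircle(S[:,:2].astype(np.float32));print("seat",x,y,r,S.mean(0),len(S))
    s0=S.mean(0)[:2]
    d=W[:,:2]-s0;r=np.hypot(*d.T)
    m=(abs(W[:,2]-.13)<.012)&(r>.165)&(r<.40);A=W[m];a=np.arctan2(*(A[:,:2]-s0).T[::-1]);
    h=np.round(np.degrees(a)/10)*10
    for k in np.unique(h):
        q=A[h==k];rr=np.hypot(*(q[:,:2]-s0).T);print(k,len(q),q.mean(0).round(3),rr.min().round(3),rr.max().round(3),np.median(q[:,2]).round(3))
    # bystanders
    m=(W[:,2]>.03)&(W[:,2]<.24)&(np.hypot(*(W[:,:2]-s0).T)>.42)&(W[:,0]>-.1)&(W[:,0]<1.2)&(abs(W[:,1])<.8)
    im=m.reshape(420,560).astype(np.uint8);k,l,st,ce=cv2.connectedComponentsWithStats(im)
    for i in range(1,k):
        if st[i,4]>30:
            q=W[(l==i).ravel()];print("obj",ce[i].round(),q.mean(0).round(3),q.min(0).round(3),q.max(0).round(3))
E
```

```text
scene [array([159., 283.]), array([294., 202.])]
seat 0.7170096635818481 0.014430652372539043 0.14000549912452698 [0.71396087 0.01103412 0.20860969] 3366
-170.0 4 [ 0.542 -0.034  0.13 ] 0.168 0.191 0.13
-160.0 266 [ 0.503 -0.066  0.13 ] 0.165 0.282 0.13
-130.0 29 [ 0.517 -0.257  0.127] 0.319 0.36 0.126
-120.0 91 [ 0.537 -0.285  0.125] 0.319 0.362 0.125
-70.0 263 [ 0.802 -0.207  0.132] 0.165 0.31 0.131
-60.0 51 [ 0.808 -0.182  0.131] 0.166 0.281 0.13
20.0 147 [0.935 0.102 0.13 ] 0.179 0.293 0.129
30.0 64 [0.923 0.114 0.13 ] 0.18 0.292 0.13
100.0 1 [0.671 0.177 0.126] 0.171 0.171 0.126
110.0 264 [0.632 0.226 0.129] 0.165 0.295 0.13
120.0 3 [0.636 0.175 0.125] 0.165 0.199 0.127
obj [207.  86.] [0.542 0.55  0.147] [0.474 0.487 0.03 ] [0.652 0.681 0.22 ]
obj [182. 141.] [0.349 0.449 0.046] [0.298 0.397 0.031] [0.4   0.503 0.061]
obj [162. 291.] [ 0.014 -0.066  0.132] [-0.099 -0.111  0.03 ] [0.13  0.001 0.24 ]
obj [280. 322.] [ 0.307 -0.367  0.045] [ 0.242 -0.416  0.033] [ 0.373 -0.317  0.056]
obj [355. 353.] [ 0.46  -0.584  0.133] [ 0.434 -0.621  0.032] [ 0.5   -0.556  0.198]
top [array([
[... 403 characters left out ...]
 0.805 -0.172  0.128] 0.165 0.273 0.127
20.0 175 [0.93  0.105 0.129] 0.172 0.29 0.129
30.0 36 [0.908 0.112 0.128] 0.17 0.293 0.127
110.0 245 [0.631 0.23  0.129] 0.165 0.288 0.129
120.0 5 [0.637 0.177 0.125] 0.17 0.183 0.124
obj [134. 209.] [0.544 0.556 0.162] [0.475 0.49  0.031] [0.652 0.68  0.219]
obj [432. 226.] [ 0.461 -0.575  0.122] [ 0.433 -0.619  0.031] [ 0.496 -0.553  0.195]
obj [169. 262.] [0.349 0.451 0.045] [0.298 0.4   0.03 ] [0.401 0.502 0.058]
obj [375. 269.] [ 0.306 -0.365  0.043] [ 0.243 -0.415  0.03 ] [ 0.372 -0.315  0.058]
obj [ 81. 302.] [0.203 0.762 0.114] [0.147 0.725 0.032] [0.254 0.8   0.134]
obj [275. 336.] [0.068 0.032 0.134] [-0.002 -0.107  0.032] [0.129 0.1   0.24 ]
```

```bash
cat >> h.py <<'E'
def cross(c,ax0,free=True):
    A=arms(c,ax0)[:,:2]
    def f(p,q=A):
        ax=p[:2];d=q-ax;a=np.arctan2(d[:,1],d[:,0])-p[2];e=(a+np.pi/4)%(np.pi/2)-np.pi/4
        return np.hypot(*d.T)*np.sin(e)
    best=min((least_squares(lambda t:f(np.r_[ax0,t]),[y],loss="soft_l1",f_scale=.01) for y in(-.6,-.2,.2,.6)),key=lambda s:s.cost)
    if not free:return best.x[0]
    return least_squares(f,np.r_[ax0,best.x],loss="soft_l1",f_scale=.01).x
E
python3 - <<'E'
from h import *
for n in("scene","top"):
    c=np.load(f"{n}0.npz");p=cross(c,np.array([.7145,.0145]));print(n,p)
    W=pts(c).reshape(-1,3);ax=p[:2];d=W[:,:2]-ax;r=np.hypot(*d.T);a=np.arctan2(d[:,1],d[:,0])
    m=(r>.29)&(r<.33)&(abs(W[:,2]-.133)<.01)&(abs(a+1.22)<.2);print("tongue",m.sum(),a[m].mean(),np.median(W[m,2]))
    m=(r>.29)&(r<.42)&(W[:,2]>.10)&(W[:,2]<.14)&(abs(a+2.15)<.3);q=W[m,:2]
    print("post",m.sum(),a[m].min(),a[m].max(),(a[m].min()+a[m].max())/2,r[m].min(),r[m].max(),np.median(W[m,2]),q.mean(0))
    m=(r>.2)&(r<.42)&(W[:,2]>.015)&(W[:,2]<.2)&(abs(a+2.15)<.2)
    for z0 in(.015,.03,.06,.09,.115): 
        k=m&(W[:,2]>z0)&(W[:,2]<z0+.03); print(z0,k.sum(),r[k].min() if k.any() else 0,r[k].max() if k.any() else 0,a[k].mean())
for n in("scene","top"):
    c=np.load(f"{n}0.npz");u,v=proj(c,[.53,-.275,.125]).astype(int);cv2.imwrite(f"pics/z{n}.png",cv2.resize(c["img"][v-30:v+30,u-40:u+40],(640,480)))
E
```

```text
scene [0.71485348 0.01946083 0.3795489 ]
tongue 43 -1.1872739719726866 0.13681845750865307
post 140 -2.2349511479727378 -2.0002617569113883 -2.117606452442063 0.3263311506817551 0.36963321174171465 0.1250970711069591 [ 0.53086834 -0.27829569]
0.015 37 0.2033054080913457 0.3690832764980363 -2.123982126808132
0.03 15 0.36714838186224896 0.3690832764980363 -2.1100253027085474
0.06 21 0.3553798841364223 0.3690139202203327 -2.129186555148885
0.09 32 0.33162284228020866 0.36963321174171465 -2.1311193679435494
0.115 124 0.3263311506817551 0.36929747755856357 -2.121299700946929
top [0.71472942 0.02092011 0.37674812]
tongue 34 -1.1884518616015967 0.13304453563160779
post 116 -2.2298654920028795 -1.996905469452453 -2.113385480727666 0.3251783064916287 0.3691521079530295 0.12256322651028817 [ 0.53369017 -0.27614524]
0.015 11 0.20641078128481638 0.36745861560072846 -2.165280236053392
0.03 4 0.35716539923983615 0.36745861560072846 -2.1653213100334163
0.06 6 0.35752498819143236 0.3672023133374468 -2.167403324486347
0.09 54 0.3251529714554184 0.3691521079530295 -2.1210291554862937
0.115 99 0.3257054418509473 0.3691521079530295 -2.1172020980842277
```

View pics/ztop.png

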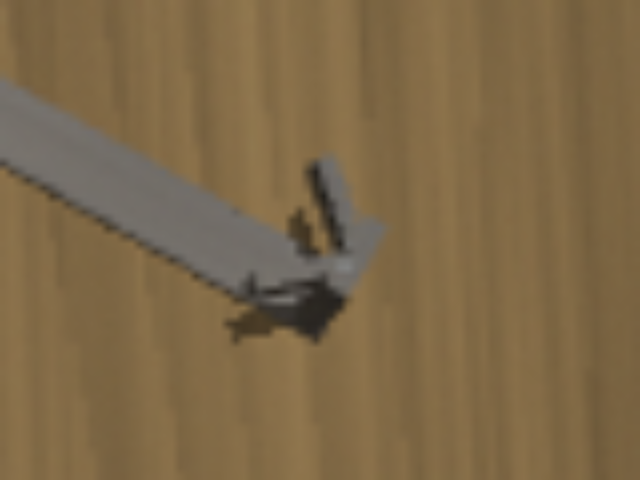

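The crop shows the V plate at about (340,240), opening up-left towards the axis. The grey strut leading to it is fixed and lies on the bench. Axis (0.715, 0.020), target yaw -2.117, tongue yaw -1.193.

Next I check which way the gripper body lies, then work out the first pose. The plan is to straddle an arm with tool y tangential and carry it round counter-clockwise, hopping back between carries.

```bash
cat >> h.py <<'E'
from scipy.spatial.transform import Rotation as R
AX=np.array([.7148,.0202]);TGT=-2.117
def pose():
    o=ctrl.get_obs();return o["time_s"],np.array(o["ee_pos"]),R.from_euler("xyz",o["eef_rot"])
def th(p): d=p[:2]-AX;return np.degrees(np.arctan2(d[1],d[0]))%360,np.hypot(*d)
def goal(theta,r,z,flip=0):
    a=np.radians(theta);p=np.r_[AX+r*np.array([np.cos(a),np.sin(a)]),z]
    return p,R.from_euler("xyz",[np.pi,0,a+flip*np.pi])
def delta(p0,R0,p1,R1):
    """total move in tool axes: units of .03 m, and 10 deg"""
    return (R0.inv().apply(p1-p0)/.03).round(2),(np.degrees((R0.inv()*R1).as_rotvec())/10).round(2)
E
python3 - <<'E'
from h import *
t,p,r=pose();print(p,r.as_euler("xyz"))
for n in("scene","top"):
    W=pts(np.load(n+"0.npz")).reshape(-1,3);l=r.inv().apply(W-p)
    for z0,z1 in((-.15,-.1),(-.2,-.15)):
        m=(l[:,2]>z0)&(l[:,2]<z1)&(np.hypot(l[:,0],l[:,1])<.15);q=l[m];print(n,z0,m.sum(),q.min(0).round(3) if len(q) else 0,q.max(0).round(3) if len(q) else 0)
for z in(.17,):
  for a in(111.7,):
    g=goal(a,.215,z);print(g[0],delta(p,r,*g))
E
```

```text
[0.23404299 0.49744602 0.20494502] [-3.14050606e+00 -7.64298076e-05  2.70181277e+00]
scene -0.15 368 [-0.037 -0.091 -0.148] [ 0.013  0.088 -0.1  ]
scene -0.2 26 [-0.035 -0.042 -0.19 ] [-0.013 -0.013 -0.15 ]
top -0.15 40 [-0.035 -0.087 -0.143] [-0.024 -0.046 -0.104]
top -0.2 6 [ 0.025 -0.023 -0.198] [ 0.033 -0.013 -0.187]
[0.63530445 0.2199635  0.17      ] (array([-16.04,  -2.67,   1.17]), array([-0.01,  0.  ,  4.31]))
```

```bash
python3 -m inch '1 -1 -.167 .07 0 0 0;1 -1 -.167 .07 0 0 0;1 -1 -.167 .07 0 0 0;1 -1 -.167 .07 0 0 0;1 -1 -.167 .07 0 0 0;1 -1 -.167 .07 0 0 0;1 -1 -.167 .07 0 0 0;1 -1 -.167 .07 0 0 0;1 -1 -.167 .07 0 0 0;1 -1 -.167 .07 0 0 0'
python3 -m inch '1 -1 -.167 .07 0 0 0;1 -1 -.167 .07 0 0 0;1 -1 -.167 .07 0 0 0;1 -1 -.167 .07 0 0 0;1 -1 -.167 .07 0 0 0;1 -1 -.167 .07 0 0 .31;1 0 0 0 0 0 1;1 0 0 0 0 0 1;1 0 0 0 0 0 1;1 0 0 0 0 0 1'
python3 - <<'E'
from h import *
t,p,r=pose();print(p,th(p),delta(p,r,*goal(111.7,.215,.102)))
E
```

```text
time_s: 1.35
ee_pos: [0.4849, 0.3239, 0.184]
eef_rot: [-3.141, -0.0, 2.702]
force: [0.6, -0.2, 0.2]
grip_width: 0.0943
grip_force: 0.0
time_s: 2.6
ee_pos: [0.6342, 0.2207, 0.1713]
eef_rot: [-3.141, -0.0, 1.944]
force: [0.1, -0.4, 1.0]
grip_width: 0.0939
grip_force: 0.0
[0.6341954  0.22068604 0.17129844] (np.float64(111.90239441013264), np.float64(0.21608275169325025)) (array([-0.04,  0.03,  2.31]), array([-0.01, -0.  , -0.03]))
```

```bash
python3 -m inch '1 0 0 .77 0 0 0;1 0 0 .77 0 0 0;1 0 0 .77 0 0 0;1 -.006 -.287 0 0 0 -.229;1 -.006 -.287 0 0 0 -.229;1 -.009 -.358 0 0 0 -.286;1 -.009 -.358 0 0 0 -.286;1 -.013 -.43 0 0 0 -.344;1 -.02 -.537 0 0 0 -.43;1 -.029 -.644 0 0 0 -.516'
python3 - <<'E'
from h import *
t,p,r=pose();print(p,th(p),np.degrees(r.as_euler("xyz")),ctrl.get_obs()["force"])
E
```

```text
time_s: 3.85
ee_pos: [0.5615, 0.173, 0.1022]
eef_rot: [-3.141, -0.0, 2.357]
force: [0.8, 0.2, -1.0]
grip_width: 0.0942
grip_force: 0.0
[0.56146752 0.17303197 0.10215188] (np.float64(135.0936653114623), np.float64(0.216491247396863)) [-1.79971825e+02 -1.90630630e-02  1.35072289e+02] [ 0.82832336  0.15359783 -1.02145445]
```

```bash
python3 -m inch '1 -.039 -.751 0 0 0 -.602;1 -.052 -.858 0 0 0 -.688;1 -.06 -.929 0 0 0 -.745;1 -.066 -.972 0 0 0 -.779;1 -.066 -.972 0 0 0 -.779;1 -.066 -.972 0 0 0 -.779;1 -.066 -.972 0 0 0 -.779;1 -.066 -.972 0 0 0 -.779;1 -.052 -.858 -.9 0 0 -.688;1 -.052 -.858 -.9 0 0 -.688'
python3 - <<'E'
from h import *
c=camera("top");t,p,r=pose();print(t,p,th(p),np.degrees(r.as_euler("xyz")),np.degrees(cross(c,AX,False))%90)
cv2.imwrite("pics/t1.png",c["img"])
E
```

```text
time_s: 5.1
ee_pos: [0.5238, -0.0807, 0.157]
eef_rot: [3.141, -0.001, -2.65]
force: [-1.0, -0.1, 0.1]
grip_width: 0.0943
grip_force: 0.0
5.15 [ 0.52602142 -0.08310123  0.16067918] (np.float64(208.68784973810168), np.float64(0.21519409393280967)) [-1.79802263e+02  1.77305976e-01 -1.51529236e+02] 21.990639266096892
```

```bash
python3 -m inch '1 -.07 1 0 0 0 .8;1 -.07 1 0 0 0 .8;1 -.07 1 0 0 0 .8;1 -.07 1 0 0 0 .8;1 -.07 1 0 0 0 .8;1 -.07 1 0 0 0 .8;1 -.07 1 0 0 0 .8;1 -.07 1 0 0 0 .8;1 -.07 1 0 0 0 .8;1 -.07 1 0 0 0 .8'
cat >> h.py <<'E'
def look(name=None,n="top"):
    """bins of arm-top points by angle, 2 deg; cross fit without the gripper's neighbourhood"""
    t0,p,r=pose();c=camera(n);A=arms(c,AX);A=A[np.hypot(*(A[:,:2]-p[:2]).T)>.12][:,:2]
    d=A-AX;a=np.arctan2(d[:,1],d[:,0]);rr=np.hypot(*d.T)
    f=lambda y:rr*np.sin((a-y+np.pi/4)%(np.pi/2)-np.pi/4)
    s=min((least_squares(lambda t:f(t[0]),[y],loss="soft_l1",f_scale=.005) for y in(-.6,-.2,.2,.6)),key=lambda s:s.cost)
    if name:cv2.imwrite(f"pics/{name}.png",c["img"])
    return t0,np.degrees(s.x[0])%90,len(A),np.median(abs(f(s.x[0])))
E
python3 - <<'E'
from h import *
print(look());t,p,r=pose();print(t,p,th(p),np.degrees(r.as_euler("xyz")))
E
```

```text
time_s: 6.4
ee_pos: [0.5819, 0.1923, 0.156]
eef_rot: [-3.141, -0.0, 2.228]
force: [0.2, 0.3, 0.1]
grip_width: 0.0943
grip_force: 0.0
(6.4, np.float64(7.062394773515328), 573, np.float64(0.00754462230826988))
6.45 [0.58351544 0.19395878 0.15573212] (np.float64(127.07310540632163), np.float64(0.217779128106486)) [ 1.79989539e+02 -2.00017038e-02  1.27285156e+02]
```

```bash
python3 -m inch '1 0 0 0 0 0 0;1 0 0 0 0 0 0;1 0 -.125 0 0 0 -.1;1 -.018 -.501 .5 0 0 -.4;1 -.039 -.751 .85 0 0 -.6;1 -.053 -.873 .45 0 0 -.7;1 -.066 -.972 0 0 0 -.779;1 -.066 -.972 0 0 0 -.779;1 -.066 -.972 0 0 0 -.779;1 -.066 -.972 0 0 0 -.779'
python3 -m inch '1 -.066 -.972 0 0 0 -.779;1 -.066 -.972 0 0 0 -.779;1 -.052 -.858 -.9 0 0 -.688;1 -.052 -.858 -.9 0 0 -.688'
python3 - <<'E'
from h import *
print(look());t,p,r=pose();print(t,p,th(p),np.degrees(r.as_euler("xyz")))
E
```

```text
time_s: 7.7
ee_pos: [0.4983, 0.0312, 0.1029]
eef_rot: [-3.142, 0.001, 3.097]
force: [-0.2, 0.4, -0.3]
grip_width: 0.0939
grip_force: 0.0
time_s: 8.2
ee_pos: [0.5209, -0.0754, 0.1575]
eef_rot: [-3.142, -0.0, -2.675]
force: [-0.4, 0.1, -0.7]
grip_width: 0.0938
grip_force: 0.0
(8.2, np.float64(20.132616478301188), 575, np.float64(0.007727208014381347))
8.25 [ 0.52308447 -0.07775865  0.16121403] (np.float64(207.06514012862223), np.float64(0.2152922188993392)) [-179.77118885    0.227247   -152.97802841]
```

```bash
python3 -m inch '1 -.07 1 0 0 0 .8;1 -.07 1 0 0 0 .8;1 -.07 1 0 0 0 .8;1 -.07 1 0 0 0 .8;1 -.07 1 0 0 0 .8;1 -.07 1 0 0 0 .8;1 -.07 1 0 0 0 .8;1 -.07 1 0 0 0 .8;1 -.07 1 0 0 0 .8;1 -.07 1 0 0 0 .8'
python3 - <<'E'
from h import *
print(look("t2"));t,p,r=pose();print(t,p,th(p),np.degrees(r.as_euler("xyz")))
E
```

```text
time_s: 9.5
ee_pos: [0.5864, 0.1959, 0.1566]
eef_rot: [3.141, 0.0, 2.203]
force: [-0.0, 0.4, 0.5]
grip_width: 0.0941
grip_force: 0.0
(9.5, np.float64(0.7292409633669864), 602, np.float64(0.007527224651832545))
9.55 [0.58799054 0.19749505 0.15632017] (np.float64(125.57406898462024), np.float64(0.21797746435037668)) [ 1.79943110e+02 -9.87188048e-04  1.25826716e+02]
```

View pics/t2.png

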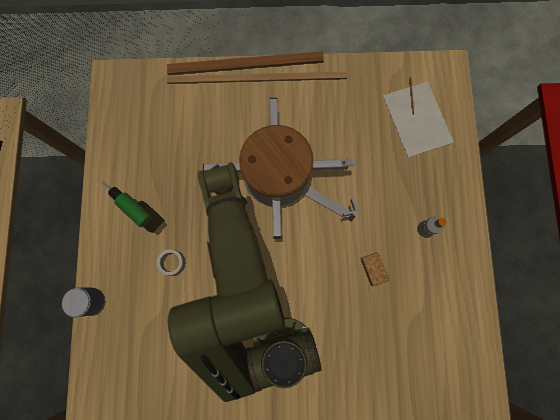

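The top picture shows the tongued arm pointing right at (345,163), with the seat centred and the bystanders in place. The coast may have dipped close to 0.82 rad/s, so I'll move to r = 0.20 and 1.18 rad/s and count 8 fresh seconds from there.

```bash
python3 -m inch '1 -.575 .58 0 0 0 .5;1 0 0 0 0 0 0;1 0 -.116 0 0 0 -.1;1 -.009 -.349 .5 0 0 -.3;1 -.031 -.639 .85 0 0 -.55;1 -.05 -.811 .45 0 0 -.7;1 -.043 -.755 0 0 0 -.65;1 -.05 -.811 0 0 0 -.7;1 -.057 -.871 0 0 0 -.75;1 -.065 -.928 0 0 0 -.8'
python3 -m inch '1 -.073 -.983 0 0 0 -.848;1 -.073 -.983 0 0 0 -.848;1 -.073 -.983 0 0 0 -.848;1 -.073 -.983 0 0 0 -.848;1 -.057 -.871 -.9 0 0 -.75;1 -.057 -.871 -.9 0 0 -.75'
python3 - <<'E'
from h import *
print(look());t,p,r=pose();print(t,p,th(p),np.degrees(r.as_euler("xyz")))
E
```

```text
time_s: 10.8
ee_pos: [0.5187, 0.0657, 0.1029]
eef_rot: [3.141, 0.0, 2.921]
force: [0.1, -1.2, 0.8]
grip_width: 0.0945
grip_force: 0.0
time_s: 11.55
ee_pos: [0.5521, -0.0967, 0.1575]
eef_rot: [3.141, -0.0, -2.509]
force: [0.2, 0.7, 0.3]
grip_width: 0.0938
grip_force: 0.0
(11.55, np.float64(30.60867334121184), 549, np.float64(0.007670902503915511))
11.6 [ 0.55460681 -0.0991136   0.16132504] (np.float64(216.67913366042137), np.float64(0.1997438195621762)) [-179.72939408    0.18707128 -143.42607218]
```

```bash
python3 -m inch '1 -.075 .996 0 0 0 .86;1 -.075 .996 0 0 0 .86;1 -.075 .996 0 0 0 .86;1 -.075 .996 0 0 0 .86;1 -.075 .996 0 0 0 .86;1 -.075 .996 0 0 0 .86;1 -.075 .996 0 0 0 .86;1 -.075 .996 0 0 0 .86;1 -.075 .996 0 0 0 .86;1 -.075 .996 0 0 0 .86'
python3 - <<'E'
from h import *
print(look());t,p,r=pose();print(t,p,th(p),np.degrees(r.as_euler("xyz")))
E
```

```text
time_s: 12.85
ee_pos: [0.5862, 0.1754, 0.1567]
eef_rot: [3.141, 0.0, 2.264]
force: [-0.1, 0.6, 0.4]
grip_width: 0.0942
grip_force: 0.0
(12.85, np.float64(22.27546487158446), 571, np.float64(0.007409430941863207))
12.9 [0.58772146 0.17719537 0.15640374] (np.float64(128.98814037602284), np.float64(0.20198143734823237)) [ 1.79942433e+02 -4.71327167e-03  1.29260134e+02]
```

```bash
python3 -m inch '1 0 -.116 .45 0 0 -.1;1 -.036 -.697 .9 0 0 -.6;1 -.057 -.871 .45 0 0 -.75;1 -.065 -.928 0 0 0 -.8;1 -.073 -.983 0 0 0 -.848;1 -.073 -.983 0 0 0 -.848;1 -.073 -.983 0 0 0 -.848;1 -.073 -.983 0 0 0 -.848'
python3 -m inch '1 -.073 -.983 0 0 0 -.848;1 -.057 -.871 -.9 0 0 -.75;1 -.057 -.871 -.9 0 0 -.75'
python3 - <<'E'
from h import *
print(look());t,p,r=pose();print(t,p,th(p),np.degrees(r.as_euler("xyz")))
E
```

```text
time_s: 13.9
ee_pos: [0.5141, -0.0024, 0.1019]
eef_rot: [3.142, -0.001, -3.023]
force: [0.1, 1.0, 0.1]
grip_width: 0.094
grip_force: 0.0
time_s: 14.28
ee_pos: [0.5397, -0.0797, 0.1564]
eef_rot: [3.141, -0.001, -2.615]
force: [0.4, 1.1, 0.5]
grip_width: 0.0938
grip_force: 0.0
(14.275, np.float64(23.158948276315524), 567, np.float64(0.007397330895718766))
14.325 [ 0.54197971 -0.08214875  0.16014541] (np.float64(210.6351413215184), np.float64(0.2008534762496913)) [-1.79804560e+02  1.55979175e-01 -1.49475384e+02]
```

```bash
python3 -m inch '1 -.075 .996 0 0 0 .86;1 -.075 .996 0 0 0 .86;1 -.075 .996 0 0 0 .86;1 -.075 .996 0 0 0 .86;1 -.075 .996 0 0 0 .86;1 -.075 .996 0 0 0 .86;1 -.075 .996 0 0 0 .86;1 -.075 .996 0 0 0 .86;1 -.075 .996 0 0 0 .86;1 -.075 .996 0 0 0 .86'
python3 - <<'E'
from h import *
print(look());t,p,r=pose();print(t,p,th(p),np.degrees(r.as_euler("xyz")))
E
```

```text
time_s: 15.58
ee_pos: [0.6029, 0.187, 0.1556]
eef_rot: [-3.141, -0.0, 2.158]
force: [-0.5, 0.0, -0.2]
grip_width: 0.0938
grip_force: 0.0
(15.575, np.float64(13.558309481805296), 549, np.float64(0.007527886271465904))
15.625 [0.60461524 0.18852157 0.15524307] (np.float64(123.20910629410652), np.float64(0.2011786139393136)) [-1.79987236e+02 -2.16429316e-02  1.23204452e+02]
```

```bash
python3 -m inch '1 0 0 .15 0 0 0;1 -.009 -.349 .7 0 0 -.3;1 -.036 -.697 .6 0 0 -.6;1 -.057 -.871 .3 0 0 -.75;1 -.073 -.983 0 0 0 -.848;1 -.073 -.983 0 0 0 -.848;1 -.073 -.983 0 0 0 -.848;1 -.073 -.983 0 0 0 -.848;1 -.073 -.983 0 0 0 -.848;1 -.073 -.983 0 0 0 -.848'
python3 -m inch '1 -.073 -.983 0 0 0 -.848;1 -.057 -.871 -.9 0 0 -.75;1 -.057 -.871 -.9 0 0 -.75'
python3 - <<'E'
from h import *
print(look());t,p,r=pose();print(t,p,th(p),np.degrees(r.as_euler("xyz")))
E
```

```text
time_s: 16.88
ee_pos: [0.5167, -0.0195, 0.1036]
eef_rot: [3.142, -0.001, -2.939]
force: [0.2, 0.8, -0.2]
grip_width: 0.0942
grip_force: 0.0
time_s: 17.25
ee_pos: [0.5487, -0.0944, 0.158]
eef_rot: [3.141, -0.001, -2.53]
force: [-0.6, 0.2, 0.2]
grip_width: 0.0942
grip_force: 0.0
(17.25, np.float64(28.993121333062092), 551, np.float64(0.007625631240237949))
17.3 [ 0.55118508 -0.09675412  0.16187238] (np.float64(215.55768998093058), np.float64(0.20111715287778228)) [-1.79777469e+02  1.45685683e-01 -1.44629873e+02]
```

```bash
python3 -m inch '1 -.075 .996 0 0 0 .86;1 -.075 .996 0 0 0 .86;1 -.075 .996 0 0 0 .86;1 -.075 .996 0 0 0 .86;1 -.075 .996 0 0 0 .86;1 -.075 .996 0 0 0 .86;1 -.075 .996 0 0 0 .86;1 -.075 .996 0 0 0 .86;1 -.075 .996 0 0 0 .86;1 -.075 .996 0 0 0 .86'
python3 -m inch '1 -.05 .8 0 0 0 .69;1 -.02 .5 0 0 0 .43;1 0 0 0 0 0 0;1 0 0 0 0 0 0;1 0 0 0 0 0 0;1 0 0 0 0 0 0;1 0 0 0 0 0 0'
python3 - <<'E'
from h import *
print(look());t,p,r=pose();print(t,p,th(p),np.degrees(r.as_euler("xyz")))
E
```

```text
time_s: 18.55
ee_pos: [0.5891, 0.1766, 0.1573]
eef_rot: [-3.141, -0.0, 2.243]
force: [1.0, -0.3, 0.1]
grip_width: 0.0943
grip_force: 0.0
time_s: 19.42
ee_pos: [0.6227, 0.1976, 0.1581]
eef_rot: [3.141, 0.0, 2.05]
force: [0.2, -0.5, -0.1]
grip_width: 0.094
grip_force: 0.0
(19.425, np.float64(64.05467151478811), 627, np.float64(0.007288090130156056))
19.475 [0.62276005 0.19760577 0.15807677] (np.float64(117.42075180107844), np.float64(0.1998603507114937)) [1.79997347e+02 1.92095712e-03 1.17451783e+02]
```

```bash
python3 -m inch '1 0 0 0 0 0 0;1 0 0 0 0 0 0;1 0 0 0 0 0 0;1 0 0 0 0 0 0;1 0 0 0 0 0 0;1 0 0 0 0 0 0;1 0 0 .45 0 0 0;1 -.009 -.349 .9 0 0 -.3;1 -.025 -.581 .45 0 0 -.5;1 -.025 -.581 0 0 0 -.5'
python3 - <<'E'
from h import *
print(look());t,p,r=pose();print(t,p,th(p),np.degrees(r.as_euler("xyz")))
E
```

```text
time_s: 20.72
ee_pos: [0.5839, 0.172, 0.1017]
eef_rot: [-3.139, -0.001, 2.28]
force: [0.3, -0.3, 0.6]
grip_width: 0.0939
grip_force: 0.0
(20.725, np.float64(34.53937033663348), 565, np.float64(0.007570641594356073))
20.775 [0.58312118 0.17107126 0.102393  ] (np.float64(131.1141068885853), np.float64(0.2002534617232828)) [-1.79851422e+02 -6.57507895e-02  1.30835344e+02]
```

```bash
python3 -m inch '1 -.01 -.35 0 0 0 -.3;1 -.015 -.442 0 0 0 -.38;1 -.015 -.442 0 0 0 -.38;1 -.015 -.442 0 0 0 -.38;1 -.015 -.442 0 0 0 -.38;1 -.015 -.442 0 0 0 -.38;1 -.015 -.442 0 0 0 -.38;1 -.015 -.442 0 0 0 -.38;1 -.015 -.442 0 0 0 -.38;1 -.015 -.442 0 0 0 -.38'
python3 -m inch '1 -.013 -.4 0 0 0 -.34;1 -.01 -.35 0 0 0 -.3;1 -.007 -.3 0 0 0 -.26;1 -.005 -.25 0 0 0 -.22;1 -.004 -.2 0 0 0 -.17;1 -.002 -.15 0 0 0 -.13;1 0 -.1 0 0 0 -.09;1 0 -.05 0 0 0 -.04'
python3 - <<'E'
from h import *
print(look());t,p,r=pose();print(t,p,th(p),np.degrees(r.as_euler("xyz")))
E
```

```text
time_s: 22.02
ee_pos: [0.5197, 0.0626, 0.1037]
eef_rot: [-3.142, -0.0, 2.927]
force: [0.4, 0.0, 0.2]
grip_width: 0.0936
grip_force: 0.0
time_s: 23.02
ee_pos: [0.5155, 0.0091, 0.104]
eef_rot: [3.142, -0.0, -3.087]
force: [0.2, 0.7, -0.1]
grip_width: 0.0943
grip_force: 0.0
(23.025, np.float64(11.796524117335714), 539, np.float64(0.0075098674975682825))
23.075 [0.51544039 0.00904854 0.10398793] (np.float64(183.2015829531373), np.float64(0.19967125318025275)) [-1.79999016e+02 -7.88804109e-04 -1.76844250e+02]
```

```bash
python3 -m inch '1 -.005 -.25 0 0 0 -.215;1 -.005 -.25 0 0 0 -.215;1 -.005 -.25 0 0 0 -.215;1 -.005 -.25 0 0 0 -.215;1 0 0 0 0 0 0;-.3 0 0 0 0 0 0;-.5 0 0 0 0 0 0;-.5 0 0 0 0 0 0;-.5 0 0 0 0 0 0' 8
python3 - <<'E'
from h import *
print(look());t,p,r=pose();print(t,p,th(p),np.degrees(r.as_euler("xyz")))
E
```

```text
time_s: 24.2
ee_pos: [0.5193, -0.0205, 0.1041]
eef_rot: [-3.142, 0.0, -2.937]
force: [-0.2, -0.8, -0.2]
grip_width: 0.0573
grip_force: 0.0
(24.2, np.float64(12.04642274258895), 564, np.float64(0.007472362919077484))
24.25 [ 0.51927193 -0.02045933  0.10402164] (np.float64(191.74703123149104), np.float64(0.1997108093702601)) [ 1.79998134e+02 -5.55824808e-03 -1.68259169e+02]
```

```bash
python3 -m inch '-.5 0 0 0 0 0 0;-.5 0 0 0 0 0 0;-.5 0 0 0 0 0 0;-.5 0 0 0 0 0 0;-.5 0 .116 0 0 0 .1;-.5 -.004 .233 0 0 0 .2;-.5 -.009 .349 0 0 0 .3;-.5 -.016 .465 0 0 0 .4;-.5 -.025 .581 0 0 0 .5;-.5 -.036 .697 0 0 0 .6'
python3 -m inch '-.5 -.036 .697 0 0 0 .6;-.5 -.036 .697 0 0 0 .6;-.5 -.036 .697 0 0 0 .6;-.5 -.036 .697 0 0 0 .6;-.5 -.036 .697 0 0 0 .6;-.5 -.036 .697 0 0 0 .6;-.5 -.036 .697 0 0 0 .6;-.5 -.025 .581 0 0 0 .5;-.5 -.016 .465 0 0 0 .4;-.5 -.009 .349 0 0 0 .3'
python3 -m inch '-.5 -.004 .233 0 0 0 .2;-.5 -.004 .233 0 0 0 .2;-.5 0 .116 0 0 0 .1;-.5 0 .058 0 0 0 .05;-.5 0 0 0 0 0 0;-.5 0 0 0 0 0 0'
python3 - <<'E'
from h import *
print(look("t3"));t,p,r=pose();print(t,p,th(p),np.degrees(r.as_euler("xyz")))
E
```

```text
time_s: 25.5
ee_pos: [0.5176, 0.053, 0.104]
eef_rot: [3.142, 0.0, 2.976]
force: [7.2, -1.0, -5.4]
grip_width: 0.03
grip_force: 8.0
time_s: 26.75
ee_pos: [0.6254, 0.1993, 0.1041]
eef_rot: [3.141, 0.0, 2.035]
force: [0.5, -0.9, 1.8]
grip_width: 0.0297
grip_force: 8.0
time_s: 27.5
ee_pos: [0.6423, 0.2068, 0.1041]
eef_rot: [-3.142, -0.0, 1.942]
force: [-1.4, 2.9, 2.7]
grip_width: 0.0297
grip_force: 8.0
(27.5, np.float64(21.30425468324892), 553, np.float64(0.00760654276992931))
27.55 [0.64234361 0.20681034 0.10409698] (np.float64(111.22001672123848), np.float64(0.20018328720668618)) [-1.79998182e+02 -1.14423382e-02  1.11257087e+02]
```

View pics/t3.png

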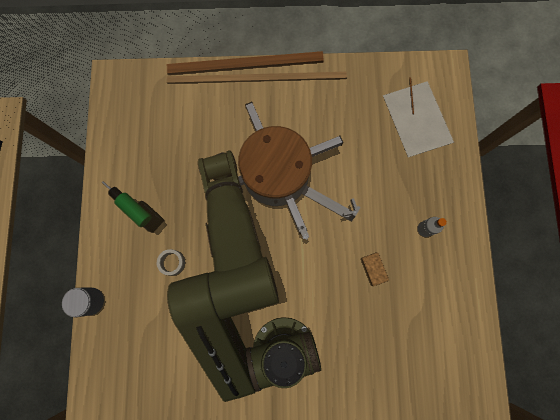

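The picture shows the tongue on the arm at (305,238), which is 201°. So the gripped arm is the one 90° behind it, and carrying it 37.4° counter-clockwise aligns the tongue.

```bash
python3 -m inch '-.5 0 -.116 0 0 0 -.1;-.5 -.004 -.233 0 0 0 -.2;-.5 -.009 -.349 0 0 0 -.3;-.5 -.016 -.465 0 0 0 -.4;-.5 -.025 -.581 0 0 0 -.5;-.5 -.025 -.581 0 0 0 -.5;-.5 -.025 -.581 0 0 0 -.5;-.5 -.016 -.465 0 0 0 -.4;-.5 -.009 -.349 0 0 0 -.3;-.5 -.004 -.233 0 0 0 -.2'
python3 -m inch '-.5 -.004 -.233 0 0 0 -.2;-.5 0 -.116 0 0 0 -.1;-.5 0 -.046 0 0 0 -.04;-.5 0 0 0 0 0 0;-.5 0 0 0 0 0 0;-.5 0 0 0 0 0 0'
python3 - <<'E'
from h import *
print(look("t4"),look("s4","scene"));t,p,r=pose();print(t,p,th(p),np.degrees(r.as_euler("xyz")),np.degrees(TGT)%90)
for n,k in(("t4","top"),("s4","scene")):
    c=np.load(k+"0.npz");u,v=proj(c,[.54,-.26,.125]).astype(int);cv2.imwrite(f"pics/z{n}.png",cv2.resize(cv2.imread(f"pics/{n}.png")[v-30:v+30,u-40:u+40],(640,480)))
a=[cv2.imread(f"pics/z{n}.png") for n in("t4","s4")];cv2.imwrite("pics/zz.png",cv2.resize(np.hstack(a),(800,300)))
E
```

```text
time_s: 28.8
ee_pos: [0.55, 0.1335, 0.1041]
eef_rot: [-3.141, 0.001, 2.538]
force: [1.1, 0.2, 0.8]
grip_width: 0.0302
grip_force: 8.0
time_s: 29.55
ee_pos: [0.5442, 0.1245, 0.1041]
eef_rot: [-3.142, 0.0, 2.594]
force: [2.0, -0.4, 1.8]
grip_width: 0.0302
grip_force: 8.0
(29.55, np.float64(58.66081577487441), 560, np.float64(0.007665694312216934)) (29.6, np.float64(58.718948970989715), 595, np.float64(0.007887615025916957))
29.65 [0.54417671 0.12448616 0.10406415] (np.float64(148.56643133405416), np.float64(0.19996977674739475)) [1.79998512e+02 9.30664925e-03 1.48640690e+02] 58.70483477080472
```

View pics/zz.png

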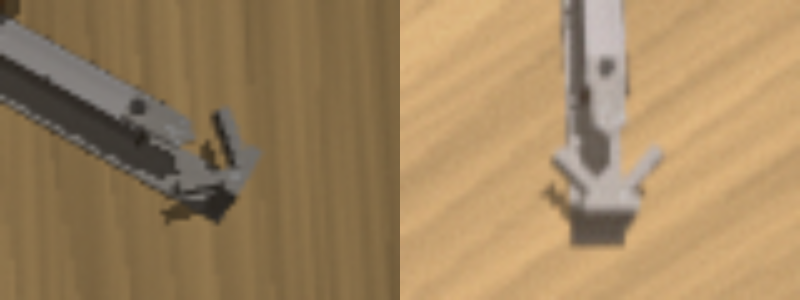

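The crops show the tongue tip at (190,135) on the left and (605,125) on the right, pointing into the middle of the V. I'll open the gripper, lift clear and recheck.

```bash
python3 -m inch '0 0 0 0 0 0 0;1 0 0 0 0 0 0;1 0 0 0 0 0 0;1 0 0 0 0 0 0;1 0 0 0 0 0 0;1 0 0 0 0 0 0;1 0 0 0 0 0 0;1 0 0 0 0 0 0'
python3 -m inch '1 0 0 -.5 0 0 0;1 0 0 -1 0 0 0;1 0 0 -1 0 0 0;1 .5 0 -1 0 0 0;1 1 0 -1 0 0 0;1 1 0 0 0 0 0;1 1 0 0 0 0 0;1 0 0 0 0 0 0;1 0 0 0 0 0 0;1 0 0 0 0 0 0'
python3 - <<'E'
from h import *
a=look();b=look("s5","scene");t,p,r=pose();print(a,b,t,p,th(p))
W=pts(camera("scene")).reshape(-1,3);m=(abs(W[:,2]-.21)<.006)&(np.hypot(*(W[:,:2]-AX).T)<.18);S=W[m];print(cv2.minEnclosingCircle(S[:,:2].astype(np.float32)),S.mean(0))
E
```

```text
time_s: 30.65
ee_pos: [0.5441, 0.1245, 0.104]
eef_rot: [-3.142, -0.0, 2.594]
force: [0.1, -0.8, 0.8]
grip_width: 0.0935
grip_force: 0.0
time_s: 31.9
ee_pos: [0.4549, 0.1787, 0.2391]
eef_rot: [-3.142, 0.0, 2.594]
force: [-0.0, 0.4, -0.2]
grip_width: 0.0942
grip_force: 0.0
(31.9, np.float64(58.70702087035747), 586, np.float64(0.0076066023304738875)) (31.95, np.float64(58.563725279725546), 626, np.float64(0.007822641177331429)) 32.0 [0.45480361 0.17876403 0.23893847] (np.float64(148.62223302805202), np.float64(0.30453353808196193))
((0.7109091877937317, 0.015560305677354336), 0.13971923291683197) [0.70967665 0.01299569 0.20861283]
```

The table is at rest and aligned, the seat is centred, and the robot is clear, so I'm handing in.

```bash
python3 -c "
from station import ticket
print(ticket.hand_in())"
```

```text
the job is handed in; nothing more can be done
None
```

The job is handed in, with no verdict returned: by my camera estimates the table stayed between 8 and 12 turns a minute for about 9 s (my estimate, from about 10.8 to 20 s on the robot's clock), then came to rest with the tongue within about 0.2° of the V's centre, the seat within about 7 mm of the axis and the robot clear.

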